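# Fill the bead carrier and hold it up off the banding wheel

## Task

Tip all five glazed beads out of the terracotta cup into the metal carrier while it stands on the banding wheel, and stand the empty cup upright on the table again. Then take the carrier by its wooden bar, lift it about 10 cm straight up off the wheel, and finish still holding it there, level and steady, with all the beads in it, for a colleague to take over. Never tip the carrier and leave the other things where they are.

Things in the scene. Friction and masses are not known exactly. Their poses are not given: they have to be found in the camera images.
- cup: Terracotta cup holding the five beads at the start: round, 70 mm tall, outside diameter 60 mm at the foot widening evenly to 72 mm at the rim, wall 3.5 mm, floor 5 mm, 140 g, no handle. Origin: centre of its underside; z out of its mouth. It stands on the table on the robot's right, in one of two places (the blue cup has the other).
- carrier: Open metal tray, 150 mm along its x, 180 mm along y, walls 50 mm tall and 4 mm thick, 320 to 520 g, loose on the banding wheel. A wooden bar, 14 x 14 mm, runs along x over its middle, 85 mm (centre line) above the underside, on flat uprights 26 mm wide at x = +-72 mm; both sides of the bar are open from above. Balanced about the bar. Origin: centre of underside; z up; x within 0.45 rad of world x.
- carrier_bar (a point): Middle of the carrier's wooden bar, on the bar's centre line; same axes as the carrier (x along the bar)
- wheel: Banding wheel, fixed to the table and not turning: clay-grey round head of 250 mm diameter, its flat top 45 mm above the table. Origin: centre of its foot, at table height; z up.
- bead0_center (a point): Centre of bead 0: a loose glazed ball, 20 mm in diameter, 11 g, white; at the start in the terracotta cup
- bead1_center (a point): Centre of bead 1: a loose glazed ball, 20 mm in diameter, 11 g, yellow; at the start in the terracotta cup
- bead2_center (a point): Centre of bead 2: a loose glazed ball, 20 mm in diameter, 11 g, white; at the start in the terracotta cup
- bead3_center (a point): Centre of bead 3: a loose glazed ball, 20 mm in diameter, 11 g, yellow; at the start in the terracotta cup
- bead4_center (a point): Centre of bead 4: a loose glazed ball, 20 mm in diameter, 11 g, white; at the start in the terracotta cup
- blue_cup: Empty blue cup of the same shape and size as the terracotta one; bystander. Origin: centre of its underside, z up
- pot: Unfired grey round-bellied pot, 92 mm in diameter, 92 mm tall; bystander. Origin: centre of its underside, z up
- bowl: Unfired dark grey bowl, 140 mm across, 50 mm tall; bystander. Origin: centre of its underside, z up
- jar: Closed green glass jar with white cap, 70 mm in diameter, 90 mm tall; bystander. Origin: centre of its underside, z up
- brick: Red brick, 200 x 95 x 60 mm; bystander. Origin: centre of its underside, z up

How it is judged:
By the outcome, as a careful person would: the job done as asked, in the order asked, and still so for the second after the job is handed in, while the arm keeps its last pose, push and grip.
It also fails if it takes over 66 s, if anything falls off the work surface, if the arm or the gripper's body presses on something with over 40 N, if the wrist force passes 120 N, or if a joint passes its speed limit or range.

## Robot

A 7-joint arm with a two-finger parallel gripper is mounted at the origin on the work surface. World frame = base frame: x ahead of the robot, y to its left, z up, the work surface at z = 0. Lengths are in mm, angles in degrees, forces in N, time in s.
With the tool pointing down it reaches from about 350 to 900 mm from the base axis. Payload 19.9 kg.
Tool frame: the origin (TCP) lies at the very end of the fingers, on their centre line; the grasp point (between the pads) lies 19 mm behind it; z points along the fingers, x is the direction in which the jaws open and shut, and the axes are right-handed (so a half turn about z gives the same grasp; the last joint's range is limited). The gripper opens to 85 mm and grips with 20 to 120 N. Pads are 22 mm wide; open, the fingers measure 114 mm over their backs; the gripper's body (76 mm by 85 mm) begins 54 mm behind the grasp point. The pads swing forward as they close: fully open they stand 13 mm farther back than shut.
Start: joints at [-66.721, 23.915, -0.59, 92.452, 0.269, 63.638, -3.037], TCP at [270.602, 563.361, 231.26] pointing down, gripper open.
Joint ranges: [-161.28, 161.28], [-22.2, 115.67], [-73.04, 71.86], [3.21, 147.25], [-68.34, 248.33], [10.77, 114.83], [-161.83, 161.83]. Speed limits (degrees/s): [108.29, 108.29, 136.94, 136.94, 172.46, 172.46, 172.46].

## Interface

Orientations are given as a 3x3 rotation matrix whose columns are the frame's x, y, z axes.
In Python, from workcell import manip, eoat, snapshot gives the robot as it stands. Calls block until the motion is done:
- manip.reach(position, orientation): joint-space move of the TCP to a pose.
- manip.movel(position, rate=150, ori=None): straight line of the TCP; ori=None keeps the orientation; rate is the mean speed in mm/s.
- manip.move_j(angles): joint-space move.
- eoat.gripper_open() and eoat.gripper_close(force=None): open the fingers fully, or close them until they stop; force is the grip in N (None keeps the last).
- manip.hold(seconds).
- manip.inverse_kinematics(position, orientation): joint angles nearest the present ones, or None.
- manip.observe(): the state.
- snapshot(name): name is "side" or "top" or "wrist"; returns a dict with "color" (400x640x3 uint8, red, green, blue), "camera_matrix" (3x3 intrinsics, pixels), "origin" and "orientation" of the camera in the world. Camera axes: x right, y down, z forward; pixel columns grow to the right and rows downward; lengths in mm; the calibration is good to about 2 mm. A picture is of the moment at which its call begins. There is no depth.
A pose or a line that the arm cannot do raises manip.IKError and nothing moves.
- manip.sign_off(): hands the job in, once; it reports no verdict.
The state is a dict: "time_s": time; "joints": joint angles; "qd": joint speeds; "tau": joint torques, N m; "tool_pos": TCP position; "eef_rot": TCP orientation; "wrist_force": force on the tool from outside, world axes, zero at the start; "wrist_torque": the same for the moment, N m; "grip_width": finger opening in mm.
Only numpy, scipy, OpenCV 4.12 (cv2) and the standard library are available. Lean on these libraries where they do the work, as an engineer would, in place of code of your own. Each camera call takes 0.05 s, during which the arm holds its last target.

## Working session

There is one attempt and no reset: what is moved stays moved. The work goes in short steps, each a Python script; the robot and the scene stay as the last script left them, time stands still between calls to the robot, and variables do not carry over. Pictures are saved under pics/ and viewed, and the job is handed in when it is done.

```bash
mkdir -p pics; ls; python3 - <<'E'
from workcell import manip, eoat, snapshot
import cv2,numpy as np
for n in ["side","top","wrist"]:
    s=snapshot(n); cv2.imwrite(f"pics/{n}0.png",s["color"][:,:,::-1])
    print(n,s["camera_matrix"].tolist(),np.round(s["origin"],1).tolist(),np.round(s["orientation"],4).tolist())
o=manip.observe(); print(o)
E
```

```text
pics
side [[385.7736397359686, 0.0, 330.2237175391169], [0.0, 385.7736397359686, 198.08249744885728], [0.0, 0.0, 1.0]] [451.5, -676.1, 941.1] [[0.9899, -0.0933, 0.1066], [-0.1403, -0.7481, 0.6485], [0.0192, -0.657, -0.7537]]
top [[457.27485809238516, 0.0, 318.81934648612156], [0.0, 457.27485809238516, 193.07497127000286], [0.0, 0.0, 1.0]] [478.6, 52.3, 1319.0] [[0.008, -0.9964, 0.0843], [-1.0, -0.0082, -0.0011], [0.0018, -0.0843, -0.9964]]
wrist [[284.12058834289235, 0.0, 314.71810882718484], [0.0, 284.12058834289235, 200.86142256834907], [0.0, 0.0, 1.0]] [197.6, 598.8, 372.8] [[0.4342, 0.8556, 0.282], [0.9008, -0.4116, -0.1381], [-0.0021, 0.3139, -0.9494]]
{'time_s': 0.15, 'joints': array([-66.72225835,  23.94158726,  -0.59063217,  92.47550899,
         0.26918703,  63.63838724,  -3.03794997]), 'qd': array([ 0.04459108, -0.09046117, -0.02565239, -0.13479591, -0.08513049,
       -0.04883819,  0.00892206]), 'tau': array([ 1.21198304e-03, -8.64739823e+01,  6.79042563e-01, -4.35057592e+01,
        1.91424752e-02,  5.69868047e-03, -4.70677458e-05]), 'tool_pos': array([270.49227171, 563.15417473, 230.8040081 ]), 'eef_rot': array([[ 4.32968680e-01,  9.01408901e-01, -3.40569777e-04],
       [ 9.01408473e-01, -4.32968808e-01, -8.81105464e-04],
       [-9.41692397e-04,  7.44985873e-05, -9.99999554e-01]]), 'wrist_force': array([-0.21824916,  0.71865024,  0.04350628]), 'wrist_torque': array([-0.10171445,  0.01362569, -0.00209398]), 'grip_width': 85.2846528652511}
```

View pics/side0.png

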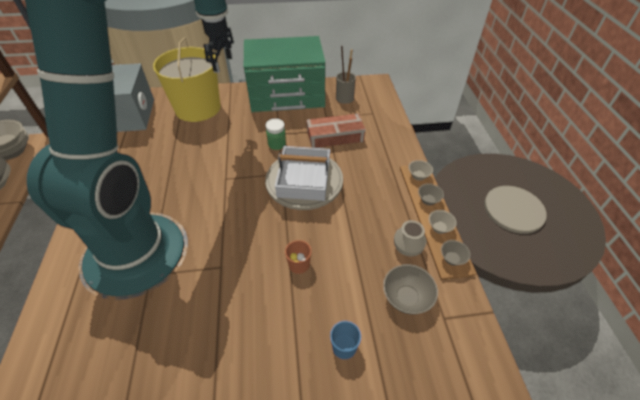

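View pics/top0.png

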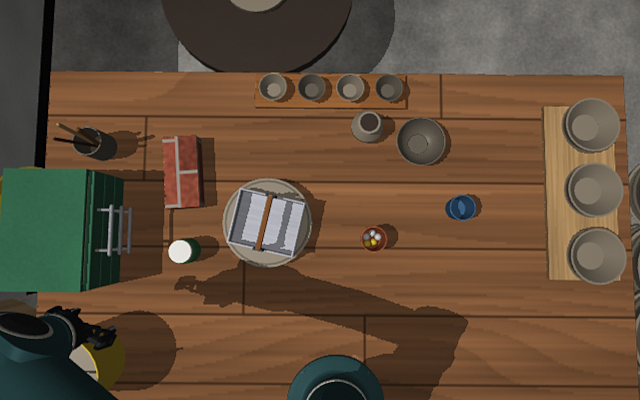

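The top view shows the cup at about (374,238) with beads inside, the blue cup at (461,208), and the carrier on the wheel at about (267,222). The bar runs from about (258,248) to (270,197). I'll zoom in to measure.

```bash
python3 - <<'E'
import cv2,numpy as np
a=cv2.imread("pics/top0.png");b=cv2.imread("pics/side0.png")
c1=cv2.resize(a[170:275,215:320],(400,400),interpolation=cv2.INTER_CUBIC)
c2=cv2.resize(a[215:260,350:395],(400,400),interpolation=cv2.INTER_CUBIC)
cv2.imwrite("pics/z1.png",np.hstack([c1,c2]))
c1=cv2.resize(b[135:215,260:350],(450,400),interpolation=cv2.INTER_CUBIC)
c2=cv2.resize(b[235:280,275:320],(350,350),interpolation=cv2.INTER_CUBIC)
cv2.imwrite("pics/z2.png",np.hstack([c1,cv2.copyMakeBorder(c2,0,50,0,0,0)]))
E
```

```text
(no output)
```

View pics/z1.png

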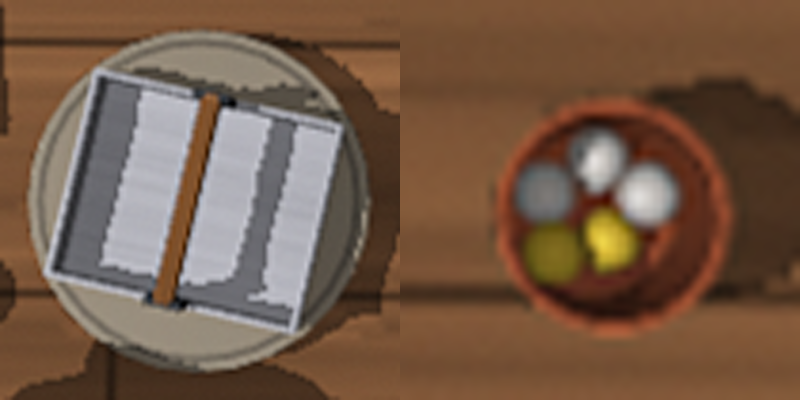

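View pics/z2.png

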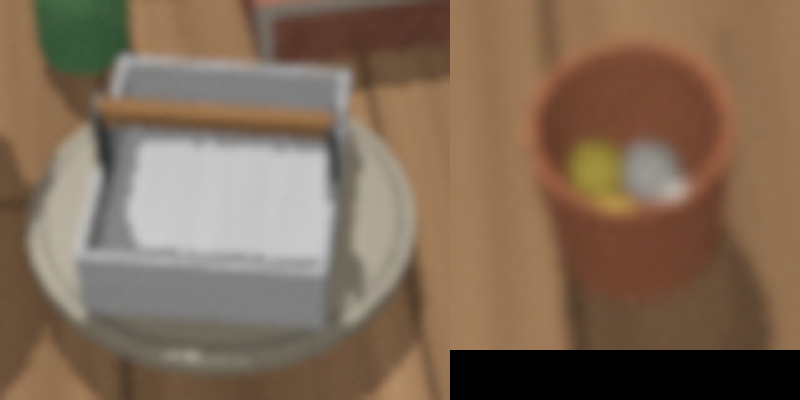

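```bash
cat > h.py <<'E'
import numpy as np,cv2
from workcell import manip, eoat, snapshot
def plane(s,uv,z):
    d=s["orientation"]@np.linalg.inv(s["camera_matrix"])@np.array([uv[0],uv[1],1.])
    o=np.array(s["origin"]); return o+d*(z-o[2])/d[2]
def proj(s,P):
    p=np.array(s["orientation"]).T@(np.array(P)-s["origin"]); q=s["camera_matrix"]@p; return q[:2]/q[2]
def save(s,name,box=None,sz=None):
    c=s["color"][:,:,::-1]
    if box: c=c[box[1]:box[3],box[0]:box[2]]
    if sz: c=cv2.resize(c,sz,interpolation=cv2.INTER_CUBIC)
    cv2.imwrite("pics/"+name,c)
E
python3 - <<'E'
from h import *
t=snapshot("top");s=snapshot("side");np.set_printoptions(precision=1,suppress=True)
k=105/400.
print("bar",[plane(t,(215+x*k,170+y*k),137) for x,y in[(209,95),(163,305)]])
print("barS",[plane(s,(260+x/5,135+y/5),z) for x,y,z in[(100,105,132),(335,122,132)]])
c=[plane(t,(215+x*k,170+y*k),95) for x,y in[(97,70),(343,127),(297,330),(48,275)]]
print("cor",c,np.mean(c,0), [np.linalg.norm(c[i]-c[i-1]) for i in range(4)])
print("wheel",plane(t,(215+199*k,170+201*k),45))
print("cup",plane(t,(374.4,239.4),70),plane(s,(298.5,251.5),70))
print("blue",plane(t,(460.5,208),35),"pot",plane(t,(369,125),80),"bowl",plane(t,(421,141),45),"jar",plane(t,(182,251),90),"brick",[plane(t,u,60) for u in[(163,140),(198,136),(203,205),(167,208)]])
E
```

```text
bar [array([572.7, 177.8, 137. ]), array([430.5, 206.4, 137. ])]
barS [array([437.2, 208.5, 132. ]), array([578.1, 176.2, 132. ])]
cor [array([593.1, 261.6,  95. ]), array([554.2,  87.6,  95. ]), array([412.2, 118.2,  95. ]), array([449. , 292.6,  95. ])] [502.1 190.   95. ] [np.float64(147.38681095840934), np.float64(178.2568865076134), np.float64(145.20419981508894), np.float64(178.22265864895266)]
wheel [502.3 193.6  45. ]
cup [ 459.1 -101.2   70. ] [ 464.1 -103.2   70. ]
blue [ 548.3 -347.9   35. ] pot [772.7 -85.8  80. ] bowl [ 736.3 -236.6   45. ] jar [424.5 414.5  90. ] brick [array([730. , 486.6,  60. ]), array([742.2, 389.4,  60. ]), array([549.5, 369.7,  60. ]), array([540.4, 468.6,  60. ])]
```

```bash
cat >> h.py <<'E'
def toolR(yaw,pitch,roll=0):
    """tool z pointing horizontally at heading yaw, pitched down by pitch; roll (deg) about tool z; roll 0: jaws horizontal"""
    y,a,r=np.radians([yaw,pitch,roll])
    tz=np.array([np.cos(a)*np.cos(y),np.cos(a)*np.sin(y),-np.sin(a)])
    left=np.array([-np.sin(y),np.cos(y),0]); # jaws
    n=np.cross(tz,left)
    R=np.column_stack([left,n,tz])
    return R@np.array([[np.cos(r),-np.sin(r),0],[np.sin(r),np.cos(r),0],[0,0,1]])
E
python3 - <<'E'
from h import *
np.set_printoptions(precision=0,suppress=True,linewidth=200)
ik=manip.inverse_kinematics
cup=np.array([462,-102,45.])
for al in (10,20,30,40):
  for flip in (0,180):
    for yaw in (-12,0,15,30):
      R=toolR(yaw,al,flip); p=cup+R[:,2]*22; q=ik(p,R); qa=ik(p-R[:,2]*110,R)
      res=[]
      for sgn in (1,-1):
        for py in(-10,10,30,50):
          R2=toolR(py,al,flip+sgn*110); c=np.array([493,110,150.]); q2=ik(c+R2[:,2]*22,R2)
          if q2 is not None: res.append((sgn,py))
      print(al,flip,yaw,q, qa is not None, res)
E
```

```text
10 0 -12 [ 50.  78. -34. 147. 199. 106. -45.] False [(1, -10), (1, 50), (-1, -10), (-1, 50)]
10 0 0 [ 72.  80. -39. 145. 217.  78. -35.] False [(1, -10), (1, 50), (-1, -10), (-1, 50)]
10 0 15 [ 75.  70. -34. 141. 236.  61. -52.] True [(1, -10), (1, 50), (-1, -10), (-1, 50)]
10 0 30 [ 11.  68.  30. 135. 239. 114. -89.] True [(1, -10), (1, 50), (-1, -10), (-1, 50)]
10 180 -12 None False [(1, -10), (1, 30), (1, 50), (-1, -10), (-1, 50)]
10 180 0 [ 22.  66.  -1. 146. 203. 110. 103.] False [(1, -10), (1, 30), (1, 50), (-1, -10), (-1, 50)]
10 180 15 [ 13.  67.  20. 142. 221. 113.  93.] True [(1, -10), (1, 30), (1, 50), (-1, -10), (-1, 50)]
10 180 30 [ 11.  68.  30. 135. 239. 114.  91.] True [(1, -10), (1, 30), (1, 50), (-1, -10), (-1, 50)]
20 0 -12 None False [(1, -10), (1, 50), (-1, -10), (-1, 50)]
20 0 0 None False [(1, -10), (1, 50), (-1, -10), (-1, 50)]
20 0 15 [ 87.  73. -50. 143. 216.  40. -35.] False [(1, -10), (1, 50), (-1, -10), (-1, 50)]
20 0 30 [  1.  66.  40. 138. 236. 109. -98.] True [(1, -10), (1, 50), (-1, -10), (-1, 50)]
20 180 -12 None False [(1, -10), (1, 50), (-1, -10), 
[... 1096 characters left out ...]
10), (-1, 30)]
40 0 0 None False [(1, -10), (1, 10), (1, 30), (-1, -10), (-1, 10), (-1, 30)]
40 0 15 [ 84.  60. -63. 143. 169.  28. -12.] False [(1, -10), (1, 10), (1, 30), (-1, -10), (-1, 10), (-1, 30)]
40 0 30 [ 81.  51. -53. 137. 229.  13. -63.] True [(1, -10), (1, 10), (1, 30), (-1, -10), (-1, 10), (-1, 30)]
40 180 -12 None False [(1, -10), (1, 10), (1, 30), (-1, -10), (-1, 10), (-1, 30)]
40 180 0 None False [(1, -10), (1, 10), (1, 30), (-1, -10), (-1, 10), (-1, 30)]
40 180 15 [ 75.  50. -52. 143. 189.  28. 141.] False [(1, -10), (1, 10), (1, 30), (-1, -10), (-1, 10), (-1, 30)]
40 180 30 [ 81.  51. -53. 137. 229.  13. 117.] True [(1, -10), (1, 10), (1, 30), (-1, -10), (-1, 10), (-1, 30)]
```

View pics/wrist0.png

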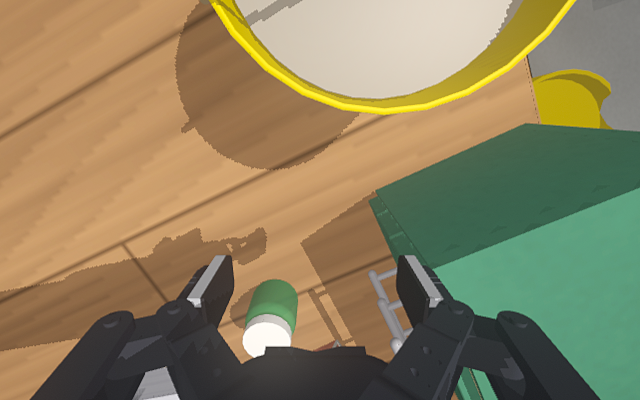

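```bash
cat >> h.py <<'E'
LO=np.array([-161.28,-22.2,-73.04,3.21,-68.34,10.77,-161.83]);HI=np.array([161.28,115.67,71.86,147.25,248.33,114.83,161.83])
def marg(q): return -99 if q is None else float(np.min(np.minimum(q-LO,HI-q)))
E
python3 - <<'E'
from h import *
np.set_printoptions(precision=0,suppress=True,linewidth=200)
ik=manip.inverse_kinematics
cup=np.array([462,-102,45.])
for al in (20,30,40,50,60):
    for yaw in range(-180,180,15):
      R=toolR(yaw,al,0); p=cup+R[:,2]*22
      m=[marg(ik(p+np.array(d),toolR(yaw,al,f))) for f in(0,180) for d in([0,0,0],[0,0,150])]
      ma=marg(ik(p-R[:,2]*90,R))
      if max(m[0],m[2])>3: print(al,yaw,np.array(m),round(ma),ik(p,R))
E
```

```text
20 -180 [  6. -99.   8. -99.] -99 [-18.  72.  40.  80. -16. 109. -60.]
20 -165 [13.  5. 11.  1.] 2 [-24.  71.  39.  83.  -7. 102. -55.]
20 -150 [21. 13. 16.  6.] 10 [-29.  69.  37.  87.   1.  94. -52.]
20 -135 [31. 22. 22. 11.] 20 [-35.  66.  36.  93.   9.  84. -51.]
20 -120 [37. 31. 28. 17.] 31 [-41.  64.  35. 101.  18.  74. -51.]
20 -105 [37. 33. 34. 24.] 39 [-47.  62.  35. 109.  27.  63. -54.]
20 -90 [30. 27. 31. 28.] 33 [-53.  61.  36. 118.  39.  52. -61.]
20 -75 [21. 18. 22. 19.] 22 [-56.  59.  34. 126.  60.  44. -75.]
20 -60 [12.  9. 13. 10.] 11 [-66.  66.  42. 135.  84.  31. -98.]
20 -45 [5. 0. 5. 1.] 0 [ -50.   58.   25.  142.  115.   55. -116.]
20 15 [  5. -99.   2. -99.] -99 [ 87.  73. -50. 143. 216.  40. -35.]
20 30 [6. 1. 6. 1.] 5 [  1.  66.  40. 138. 236. 109. -98.]
20 45 [13.  9. 13.  9.] 5 [  90.   68.  -52.  127.  -55.   26. -114.]
20 60 [5. 1. 5. 1.] 0 [  60.   53.  -21.  119.  -64.   58. -107.]
20 90 [3. 3. 4. 3.] 1 [ 13.  61.  30. 103. -66. 102. -96.]
20 105 [ 2.  3. 13.  3.] 3 [  3.  68.  41.  96. -62. 113. -89.]
20 120 [6. 2. 9. 2.] 2 [  6.  65.  30.  89. -47. 10
[... 4977 characters left out ...]
. 6. 4.] -99 [ 58.  35. -51. 139. 127.  21. -14.]
60 15 [8. 8. 7. 4.] -99 [ 72.  43. -61. 136. 109.  18.  25.]
60 30 [5. 5. 5. 9.] 2 [ 76.  46. -63. 133.  77.  15.  74.]
60 45 [3. 8. 3. 6.] 2 [  35.   29.  -11.  129.  -65.   25. -139.]
60 75 [ 1. 10.  4.  9.] 3 [  -7.   41.   41.  121.  -68.   62. -114.]
60 90 [ 2. 10. 13. 14.] 8 [ -15.   49.   51.  116.  -66.   74. -103.]
60 105 [ 2. 10. 21. 19.] 10 [-21.  59.  62. 112. -66.  85. -90.]
60 120 [ 8. 10. 27. 25.] 10 [-23.  60.  62. 108. -61.  86. -81.]
60 135 [10. 10. 33. 30.] 10 [-25.  61.  62. 106. -55.  86. -72.]
60 150 [10. 10. 42. 31.] 10 [-27.  62.  62. 104. -50.  85. -63.]
60 165 [32. 23. 45. 31.] 28 [-18.  49.  40. 103. -28.  72. -69.]
```

```bash
cat >> h.py <<'E'
from scipy.spatial.transform import Rotation as Ro
GH=45.; TB=22.   # grasp height on cup, TCP beyond cup axis
YAW=-12.2; BAR=np.array([503.5,191.,130.])
CX=np.array([np.cos(np.radians(YAW)),np.sin(np.radians(YAW)),0]); CY=np.array([-CX[1],CX[0],0])
def cup_tool(Rcup,base,al,flip=0):
    """TCP pose for cup with base-centre and rotation Rcup"""
    R=Rcup@toolR(0,al,flip); return base+Rcup@np.array([0,0,GH])+R[:,2]*TB, R
def pour(psi,h,th,L,al,flip=0,zlow=108):
    hv=np.array([np.cos(np.radians(h)),np.sin(np.radians(h)),0]); ax=np.cross([0,0,1],hv)
    Rc=Ro.from_rotvec(ax*np.radians(th)).as_matrix()
    lipoff=Rc@(np.array([0,0,70])+hv*36)
    footoff=Rc@(hv*30)
    lip=np.array([L[0],L[1],zlow+max(0,lipoff[2]-footoff[2])])
    return cup_tool(Rc@Ro.from_euler('z',psi,degrees=True).as_matrix(),lip-lipoff,al,flip)
def clear(p,R):
    """min clearance of gripper body/wrist capsule to carrier, bar"""
    out=999
    for s in range(76,330,12):
        c=p-R[:,2]*s; r=58 if s>150 else 50
        d=c-np.array([BAR[0],BAR[1],0]); u=np.array([d@CX,d@CY,c[2]])
        for lo,hi in (([-75,-90,45],[75,90,95]),([-75,-13,95],[75,13,137])):
            out=min(out,np.linalg.norm(u-np.clip(u,lo,hi))-r)
        out=min(out,c[2]-r)
    return out
E
cat > s.py <<'E'
from h import *
np.set_printoptions(precision=0,suppress=True,linewidth=200)
ik=manip.inverse_kinematics
res=[]
for half in(-1,1):
  L=BAR+CY*half*46
  for al in (35,50):
    for psi in range(-180,180,20):
      for h in range(-180,180,20):
        cl=[];m=[]
        for th in (110,0,60):
          p,R=pour(psi,h,th,L,al); c=clear(p,R); cl.append(c)
          if c<5: break
          mm=max(marg(ik(p,toolR(0,0)@np.eye(3) if 0 else R)),-99); m.append(mm)
          if mm<4: break
        else: res.append((min(m),min(cl),half,al,psi,h))
res.sort(reverse=True)
for r in res[:45]: print(np.round(r,0))
print(len(res))
E
python3 s.py
```

```text
[ 20.   7.  -1.  50. -60. -80.]
[ 16.   7.  -1.  50. -60. -60.]
[  14.    8.    1.   50. -180.  160.]
[ 13.   7.  -1.  50. -40. -40.]
[ 13.   9.  -1.  50. -20. -40.]
[ 13.   7.  -1.  50. -80. -60.]
[  11.    8.   -1.   50. -120.  -80.]
[11.  7.  1. 50. 20. 80.]
[  11.    7.   -1.   50. -140. -120.]
[  11.   15.    1.   50. -160.  160.]
[ 11.   7.  -1.  50. -40. -60.]
[  10.    8.   -1.   50. -100.  -80.]
[ 10.   9.   1.  50. 160. 140.]
[  10.    8.    1.   50. -180.  120.]
[   8.    9.   -1.   50. -100. -100.]
[   8.    8.    1.   50. -160.  140.]
[  7.  12.  -1.  50.   0. -40.]
[   7.   12.    1.   50. -180.  140.]
[   6.    8.   -1.   50. -100. -120.]
[  6.  10.   1.  35. -40. -20.]
[  6.   8.  -1.  50.   0. -60.]
[  6.   8.  -1.  50.   0. -20.]
[  6.   7.   1.  50. 140. 120.]
[  5.   7.   1.  50. 140. 140.]
[   5.    7.   -1.   50. -160. -100.]
[  5.   7.   1.  50. 160. 120.]
[   4.    7.   -1.   50. -140. -140.]
[  4.   7.   1.  50. 120. 100.]
28
```

```bash
cat > s.py <<'E'
from h import *
np.set_printoptions(precision=0,suppress=True,linewidth=200)
ik=manip.inverse_kinematics
res=[]
for half in(-1,1):
  L=BAR+CY*half*46
  for al in (20,30,40):
   for z in (112,125):
    for psi in range(-180,180,20):
      for dh in (-110,-90,-70,-50,50,70,90,110):
       for flip in (0,180):
        h=psi+dh
        cl=[];m=[]
        for th in (105,0,60):
          p,R=pour(psi,h,th,L,al,flip,z); c=clear(p,R); cl.append(c)
          if c<0: break
          mm=max(marg(ik(p,toolR(0,0)@np.eye(3) if 0 else R)),-99); m.append(mm)
          if mm<2: break
        else: res.append((min(m),min(cl),half,al,psi,h,flip,z))
res.sort(reverse=True)
for r in res[:45]: print(np.round(r,0))
print(len(res))
E
time python3 s.py
```

```text
Traceback (most recent call last):
  File "s.py", line 17, in <module>
    mm=max(marg(ik(p,toolR(0,0)@np.eye(3) if 0 else R)),-99); m.append(mm)
                ~~^^^^^^^^^^^^^^^^^^^^^^^^^^^^^^^^^^^^
ValueError: time passes only in moves, steps and waits

real	1m8.602s
user	0m7.336s
sys	0m0.479s
```

```bash
cat > s.py <<'E'
from h import *
import sys
np.set_printoptions(precision=0,suppress=True,linewidth=200)
ik=manip.inverse_kinematics
res=[];n=0
half=int(sys.argv[1]);z=118
L=BAR+CY*half*46
try:
  for al in (25,35):
    for psi in range(-180,180,20):
      for dh in (-110,-85,-60,60,85,110):
        h=psi+dh
        P=[pour(psi,h,th,L,al,0,z) for th in(105,0,60)]
        c=min(clear(*x) for x in P)
        if c<0: continue
        m=[]
        for x in P:
          n+=1; mm=marg(ik(*x)); m.append(mm)
          if mm<2: break
        else: res.append((min(m),c,half,al,psi,h))
except ValueError as e: print(e,n)
res.sort(reverse=True)
for r in res[:15]: print(np.round(r,0))
print(len(res),n)
E
python3 s.py -1; python3 s.py 1
```

```text
[  6.   7.  -1.  35. -20. -80.]
[ 6. 23. -1. 25. 80. 20.]
[  5.  10.  -1.  35. 120. 205.]
[   4.    7.   -1.   35. -160. -100.]
[  4.  10.  -1.  35. 100. 185.]
[ 3.  9. -1. 35. 80. -5.]
[  3.  13.  -1.  25.  60. -25.]
[ 3. 13. -1. 25. 80. -5.]
[  3.  10.  -1.  35.  40. -45.]
[  3.  13.  -1.  25.  80. 165.]
[  2.  13.  -1.  25. 100. 185.]
[  2.  28.  -1.  35.  40. -20.]
[  2.  11.  -1.  25. 140. 200.]
[  2.  32.  -1.  25. 100. 160.]
14 117
[ 15.   6.   1.  35. -20.  65.]
[ 13.   0.   1.  25. -20.  40.]
[  12.   10.    1.   35. -120. -205.]
[ 11.   5.   1.  25. -40.  45.]
[  11.    4.    1.   35.  -80. -140.]
[  10.    9.    1.   35. -100. -185.]
[  10.   12.    1.   25.  -80. -165.]
[ 10.   2.   1.  35.  40. 100.]
[   9.   13.    1.   25.  -80. -140.]
[   9.   25.    1.   35. -120. -180.]
[  8.   8.   1.  35. -20.  40.]
[   7.    2.    1.   25.  -60. -120.]
[   6.    7.    1.   35.  -80. -165.]
[ 6.  7.  1. 35.  0. 60.]
[   6.   13.    1.   25. -100. -185.]
25 118
```

```bash
cat > s2.py <<'E'
from h import *
np.set_printoptions(precision=0,suppress=True,linewidth=200)
ik=manip.inverse_kinematics
L=BAR+CY*52+CX*5
for al,psi,h in ((35,-105,-192),(35,-110,-185),(35,-120,-185),(35,-120,-192),(40,-110,-192),(40,-120,-185)):
    P=[pour(psi,h,th,L,al,0,118) for th in(0,30,60,90,105,112)]
    print(al,psi,h,"clear",np.array([clear(*x) for x in P]))
    for x in P: q=ik(*x); print("   ",q,round(marg(q)))
E
python3 s2.py
```

```text
35 -105 -192 clear [49. 54. 39. 12.  9.  6.]
    [-56.  54.  29.  76.  13.  95. -48.] 20
    [-63.  51.  31.  85.  24.  83. -76.] 31
    [ -73.   56.   36.   92.   34.   77. -108.] 35
    [ -78.   65.   39.   94.   40.   80. -139.] 23
    [ -76.   67.   35.   93.   46.   88. -156.] 6
    [ -91.   86.   61.   93.   23.   76. -143.] 10
35 -110 -185 clear [50. 59. 47. 21. 17. 15.]
    [-54.  56.  29.  73.  10.  98. -50.] 16
    [-62.  50.  31.  85.  20.  82. -77.] 33
    [ -72.   50.   36.   95.   32.   71. -110.] 36
    [ -79.   57.   37.  101.   44.   70. -147.] 15
    [ -96.   78.   62.  102.   23.   60. -144.] 10
    [ -96.   80.   62.  102.   24.   61. -151.] 10
35 -120 -185 clear [49. 60. 52. 28. 24. 21.]
    [-51.  58.  30.  69.   5. 104. -54.] 11
    [-59.  50.  32.  82.  13.  85. -79.] 30
    [ -71.   47.   36.   94.   25.   69. -110.] 35
    [ -79.   52.   37.  103.   42.   64. -150.] 12
    [ -97.   72.   62.  105.   22.   53. -148.] 10
    [ -98.   75.   62.  106.   24.   54. -156.] 6
35 -120 -192 clear [49. 56. 49. 23. 20. 17.]
    [-51.  58.  30.  70.   5. 104. -54.] 11
  
[... 216 characters left out ...]
.   98.   20.   67. -150.] 10
40 -110 -192 clear [51. 55. 44. 15. 11.  8.]
    [-54.  53.  29.  76.   9.  94. -50.] 21
    [-63.  48.  31.  87.  21.  80. -78.] 35
    [ -73.   52.   36.   95.   34.   72. -111.] 36
    [ -79.   61.   37.   98.   44.   75. -145.] 17
    [ -94.   82.   61.   98.   23.   66. -141.] 10
    [ -94.   85.   61.   97.   24.   69. -147.] 10
40 -120 -185 clear [53. 60. 50. 26. 22. 19.]
    [-51.  55.  30.  72.   3. 100. -54.] 15
    [-60.  47.  31.  85.  14.  80. -80.] 35
    [ -72.   45.   36.   98.   29.   64. -113.] 36
    [ -79.   50.   34.  106.   49.   63. -156.] 6
    [ -99.   73.   62.  108.   26.   49. -152.] 9
    [-100.   77.   62.  108.   28.   51. -161.] 1
```

```bash
cat >> h.py <<'E'
AL,PSI,H,FL=35,-112,-188,180
CUP=np.array([461.5,-102,0.])
RZ=lambda a: Ro.from_euler('z',a,degrees=True).as_matrix()
LP=BAR+CY*52+CX*5
E
python3 - <<'E'
from h import *
np.set_printoptions(precision=0,suppress=True,linewidth=200)
ik=manip.inverse_kinematics
p,R=cup_tool(RZ(PSI),CUP,AL,FL)
for d in (0,90): q=ik(p-R[:,2]*d,R); print(q,marg(q))
for z in (150,200): q=ik(p+[0,0,z],R); print(q,marg(q))
for th in(0,30,60,90,105,112):
  x=pour(PSI,H,th,LP,AL,FL,118); q=ik(*x); print(th,q,round(marg(q)),round(clear(*x)))
# carrier
for f in(0,180):
  Rc=np.column_stack([CY,CX,[0,0,-1]])@RZ(f); 
  for z in (0,100,200): q=ik(BAR+[0,0,-19+z],Rc); print(q,marg(q))
E
```

```text
[-18.  46.   4. 109.  42.  70. 112.] 38.28891330179239
[-20.  44.  -1. 103.  38.  80. 114.] 34.66932126432371
[-16.  31.   1. 109.  41.  83. 121.] 32.21042030609465
[-15.  27.   0. 108.  41.  87. 125.] 27.775418689733357
0 [-32.  53.  -9.  72.  30. 107. 112.] 8 49
30 [-40.  46.  -3.  83.  38.  93.  87.] 21 58
60 [-50.  45.   4.  92.  49.  86.  57.] 29 46
90 [-60.  51.  11.  98.  58.  87.  24.] 28 20
105 [-64.  55.  14.  99.  60.  90.   9.] 24 17
112 [-66.  57.  16.  98.  60.  93.   3.] 22 14
[-30.  24.   8. 111.  -4.  45.  58.] 34.65130596073131
[-32.  16.   9. 106.  -3.  58.  56.] 38.57716758070259
[-33.  11.  10.  99.  -2.  70.  56.] 33.29957875072875
[ -53.   28.   36.  112.  -22.   47. -107.] 35.61052896489747
[ -55.   19.   37.  107.  -14.   58. -114.] 34.39607518187338
[ -55.   13.   36.  100.   -8.   70. -119.] 34.881729841500864
```

Good, smooth and well away from the joint limits. Next I go up and over to the pre-grasp pose, then look again.

```bash
python3 - <<'E'
from h import *
p,R=cup_tool(RZ(PSI),CUP,AL,FL)
o=manip.observe()
manip.movel(o["tool_pos"]+[0,0,90],rate=200)
manip.reach(p+np.array([0,0,200]),R)
print(manip.observe()["time_s"])
manip.movel(p-R[:,2]*90,rate=200)
o=manip.observe();print(o["time_s"],o["tool_pos"],p-R[:,2]*90,o["joints"])
for n in("wrist","side","top"):
    save(snapshot(n),n+"1.png")
s=snapshot("side")
E
```

```text
3.3333
4.3083 [482.53155054 -50.72744927  84.77254491] [482.36646346 -50.35369061  84.00319767] [-22.32326169  43.52476647   2.39194119 103.12324023  36.66122959
  79.13490178 115.34337385]
```

View pics/wrist1.png

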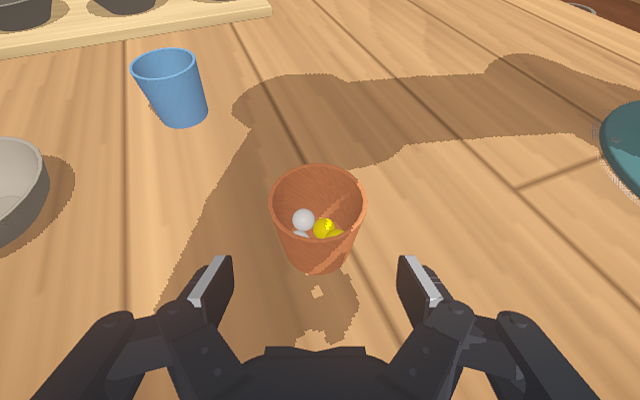

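View pics/side1.png

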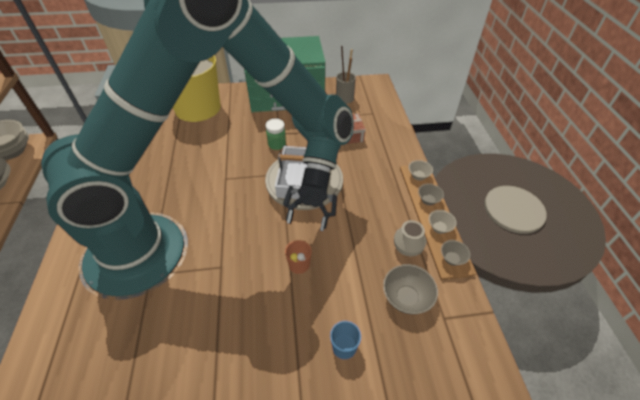

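The wrist view shows the cup rim spanning columns 269–367, so it's centred at about (318,203). That puts it midway between the fingers (232 and 398). The side view shows the wrist clear of the carrier. I'll check the cup position from this view.

```bash
python3 - <<'E'
from h import *
w=snapshot("wrist")
for P in ([461.5,-102,70],[461.5,-102,0]): print(proj(w,P))
print([plane(w,u,70) for u in((269,203),(367,203),(318,165),(318,241))])
E
```

```text
[314.257763   194.82428598]
[314.38663546 241.50789748]
[array([ 493.95006281, -107.27254379,   70.        ]), array([429.6533131 , -81.13432303,  70.        ]), array([ 447.62296785, -128.42344555,   70.        ]), array([473.41945818, -66.15022118,  70.        ])]
```

```bash
python3 - <<'E'
from h import *
w=snapshot("wrist"); o=manip.observe(); p=o["tool_pos"];R=o["eef_rot"]
for z in(0,-6,-13,-19,-32,-45):
  print(z,[proj(w,p+R@np.array([42.5*sx,y,z])).round(0).tolist() for sx in(-1,1) for y in(-11,11)])
save(w,"w2.png",(150,230,490,400),(800,400))
E
```

```text
0 [[237.0, 239.0], [240.0, 273.0], [391.0, 239.0], [387.0, 273.0]]
-6 [[234.0, 244.0], [238.0, 279.0], [394.0, 244.0], [390.0, 279.0]]
-13 [[230.0, 250.0], [234.0, 287.0], [397.0, 250.0], [393.0, 287.0]]
-19 [[227.0, 256.0], [231.0, 294.0], [401.0, 256.0], [397.0, 294.0]]
-32 [[219.0, 271.0], [224.0, 311.0], [409.0, 270.0], [404.0, 311.0]]
-45 [[208.0, 288.0], [214.0, 332.0], [419.0, 288.0], [413.0, 332.0]]
```

View pics/w2.png

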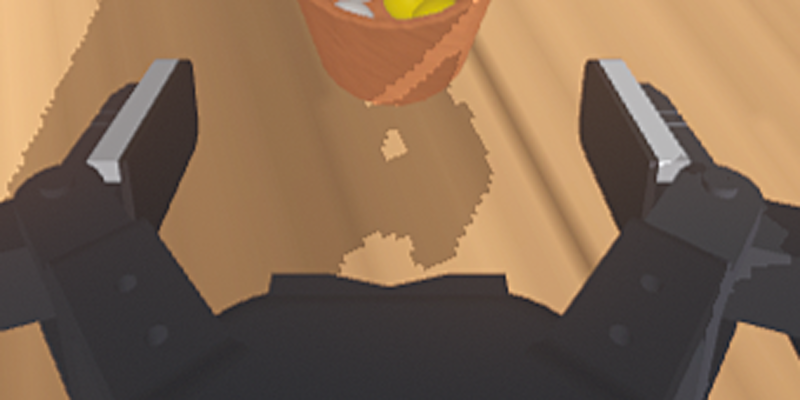

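```bash
sed -i 's/^GH=45.; TB=22./GH=45.; TB=24./; s/^CUP=.*/CUP=np.array([461.2,-100,0.])/' h.py; python3 - <<'E'
from h import *
p,R=cup_tool(RZ(PSI),CUP,AL,FL)
manip.movel(p,rate=100)
o=manip.observe();print(o["time_s"],o["tool_pos"]-p,o["wrist_force"])
eoat.gripper_close(force=40)
o=manip.observe();print(o["time_s"],o["grip_width"],o["wrist_force"],o["tool_pos"]-p)
save(snapshot("wrist"),"w3.png");save(snapshot("side"),"s3.png",(240,200,360,300),(720,600))
E
```

```text
5.6667 [0.42548222 0.52546741 0.14747176] [ 0.0088062   0.59843718 -0.42979277]
5.9917 68.31911729163494 [0.23539501 3.4439996  7.58607596] [0.48728182 0.51759698 0.59427505]
```

View pics/w3.png

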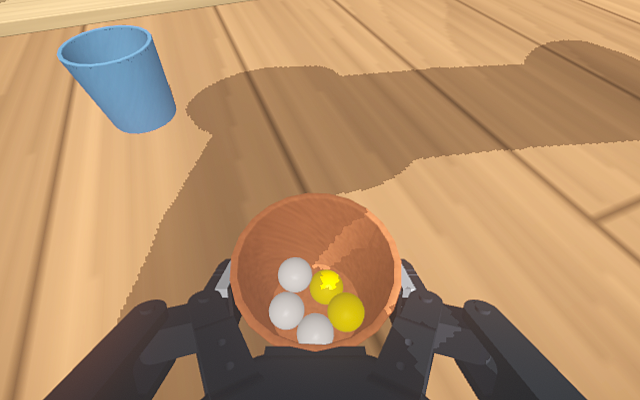

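View pics/s3.png

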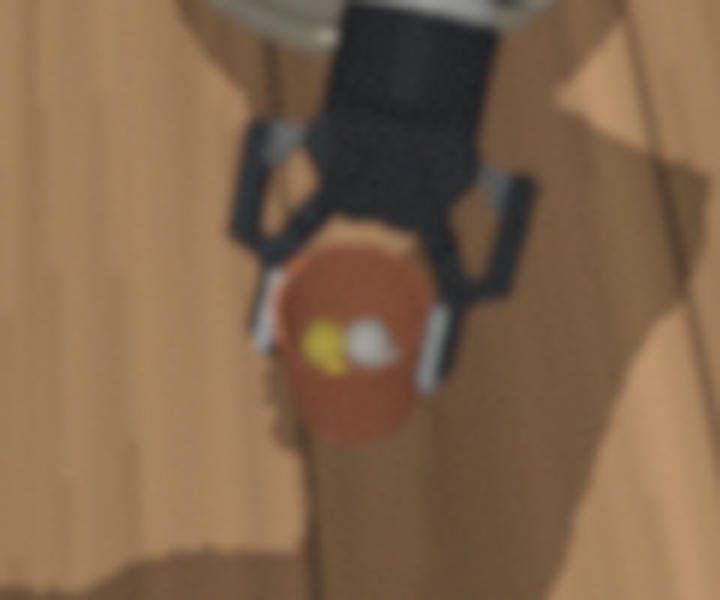

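```bash
cat >> h.py <<'E'
def step(p,R,w=25.,vmax=150):
    o=manip.observe(); d=np.linalg.norm(np.array(p)-o["tool_pos"]); a=np.degrees(Ro.from_matrix(o["eef_rot"].T@R).magnitude())
    T=max(d/vmax,a/w,0.1); manip.movel(p,rate=max(d/T,1.0),ori=R); return manip.observe()
E
python3 - <<'E'
from h import *
p,R=cup_tool(RZ(PSI),CUP,AL,FL)
manip.movel(p+np.array([0,0,175]),rate=120)
o=manip.observe();print(o["time_s"],o["grip_width"],o["wrist_force"],o["tool_pos"]-p)
p0,R0=pour(PSI,H,0,LP,AL,FL,165)
manip.movel(p0,rate=150,ori=R0)
o=manip.observe();print(o["time_s"],o["grip_width"],o["wrist_force"],o["tool_pos"]-p0)
for n in("side","top","wrist"): save(snapshot(n),n+"4.png")
for th in(15,30,45,60): 
   x=pour(PSI,H,th,LP,AL,FL,165-47*th/60); q=manip.inverse_kinematics(*x); print(th,marg(q),clear(*x))
E
```

```text
7.7 68.48119247789955 [-0.12788239  0.34216133 -2.06141156] [-2.10505802e-01 -2.16711177e-02  1.74475479e+02]
10.175 68.37962610427542 [-0.28630625 -0.18646252 -1.54515187] [ 0.01575617 -0.38415508  0.19156085]
15 14.71036431607267 79.41752625691186
30 22.20535118123388 72.014787177044
45 28.389820680818076 60.833735306771075
60 32.67331904082113 45.42941469926464
```

View pics/top4.png

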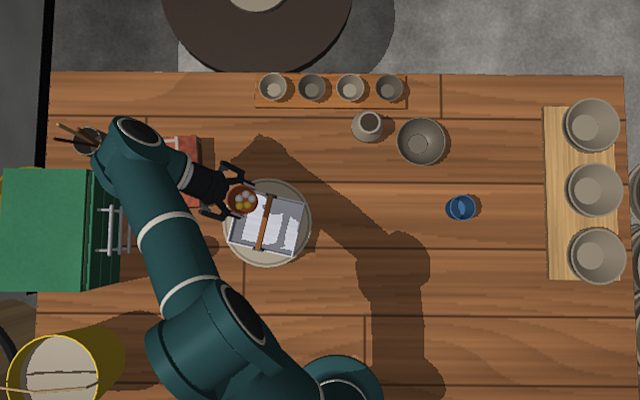

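View pics/side4.png

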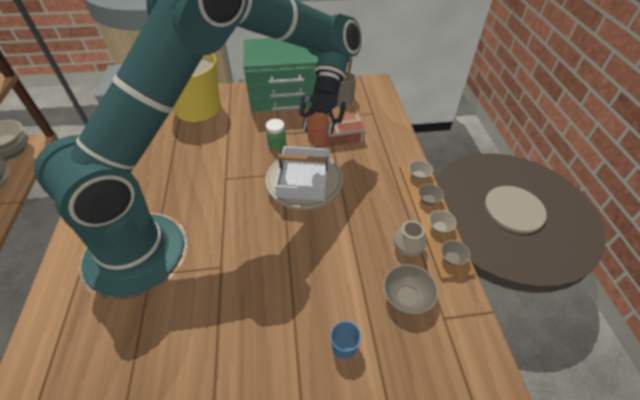

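View pics/wrist4.png

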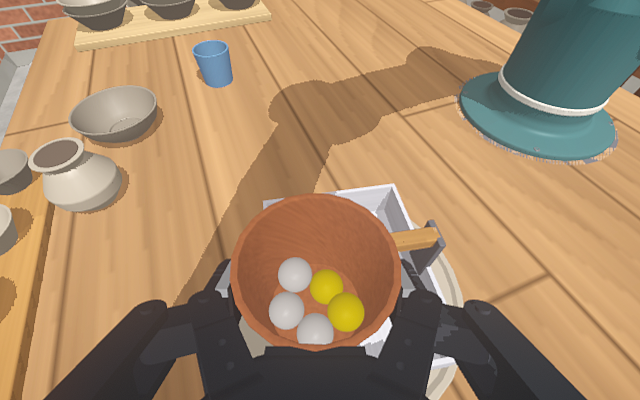

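The cup is at the tray's far-left half, top-view (242,200), with all five beads inside. Next I tilt it in stages.

```bash
python3 - <<'E'
from h import *
for th in(15,30,45,60,72):
   z=max(118,165-47*th/60); o=step(*pour(PSI,H,th,LP,AL,FL,z),w=35); print(th,round(o["time_s"],2),np.round(o["wrist_force"],1),round(o["grip_width"],1),np.abs(o["qd"]).max().round())
for n in("side","top"): save(snapshot(n),n+"5.png",(200,110,360,230) if n=="side" else (190,150,350,270),(800,600))
E
```

```text
15 10.9 [ 0.4  0.7 -1.6] 68.2 1.0
30 11.47 [ 0.3 -0.2 -2.2] 67.8 1.0
45 12.05 [ 0.3  0.1 -1.6] 68.0 1.0
60 12.62 [ 0.6 -0.3 -1.8] 67.9 0.0
72 13.07 [ 1.1 -0.2 -1.5] 67.9 1.0
```

View pics/top5.png

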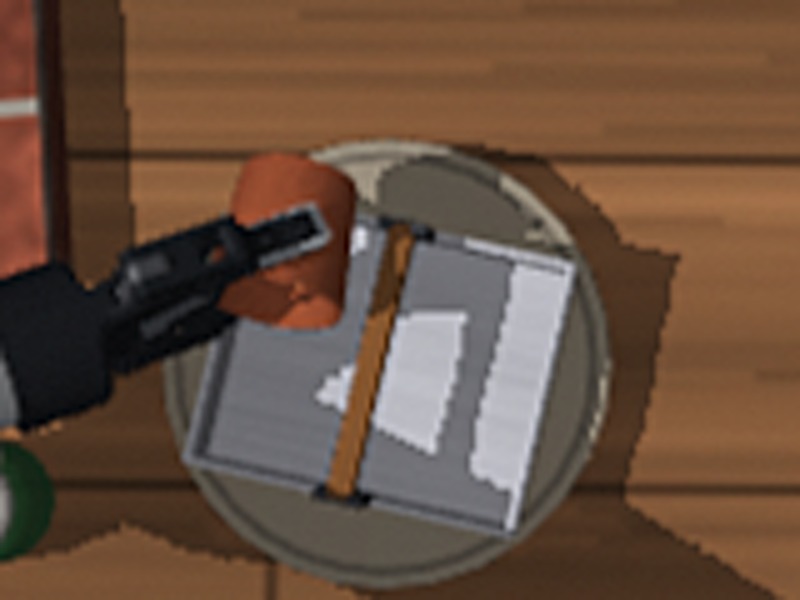

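View pics/side5.png

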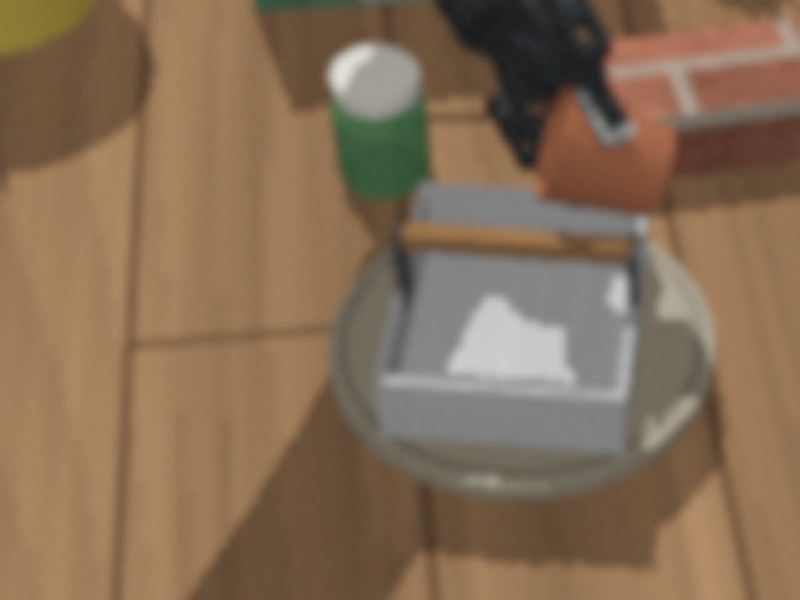

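The mouth is over the left half of the tray, which hasn't moved. I continue tilting slowly.

```bash
python3 - <<'E'
from h import *
for th in(80,86,92,97,102,107):
   o=step(*pour(PSI,H,th,LP,AL,FL,118),w=12); print(th,round(o["time_s"],2),np.round(o["wrist_force"],1),round(o["grip_width"],1))
   if th in(92,): save(snapshot("top"),"top6a.png",(190,150,350,270),(800,600))
manip.hold(0.8)
for n in("side","top"): save(snapshot(n),n+"6.png",(200,110,360,230) if n=="side" else (190,150,350,270),(800,600))
save(snapshot("wrist"),"wrist6.png")
E
```

```text
80 13.87 [ 0.2 -0.5 -2.1] 68.3
86 14.47 [-0.6  0.7 -1.5] 67.8
92 15.12 [-0.1 -0.7 -0.2] 68.1
97 15.74 [-1.3 -0.1  2.6] 68.0
102 16.31 [-2.   0.9  3.4] 68.1
107 16.88 [-2.2  1.5  4.4] 68.3
```

View pics/top6.png

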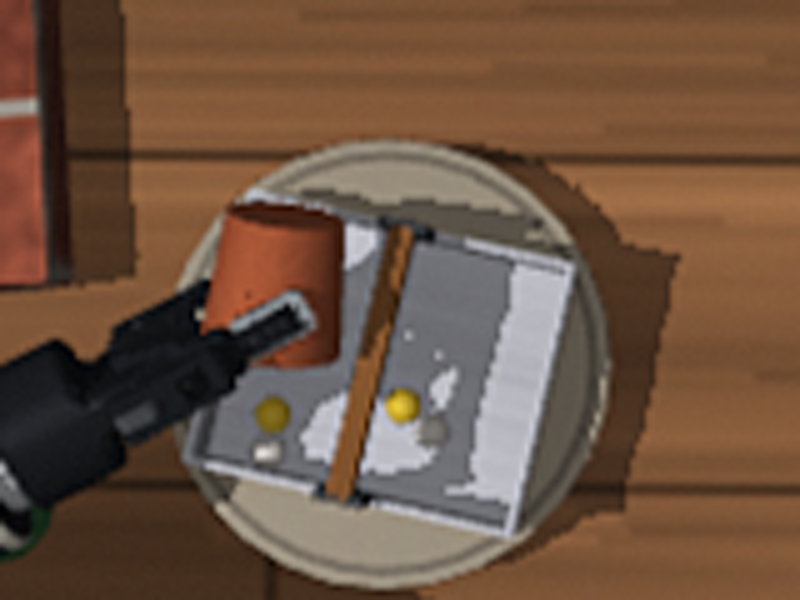

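View pics/side6.png

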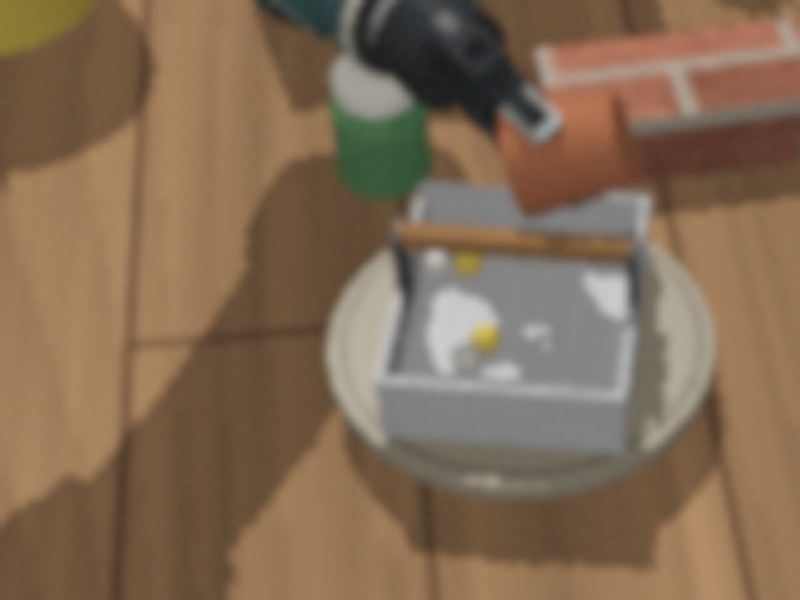

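View pics/wrist6.png

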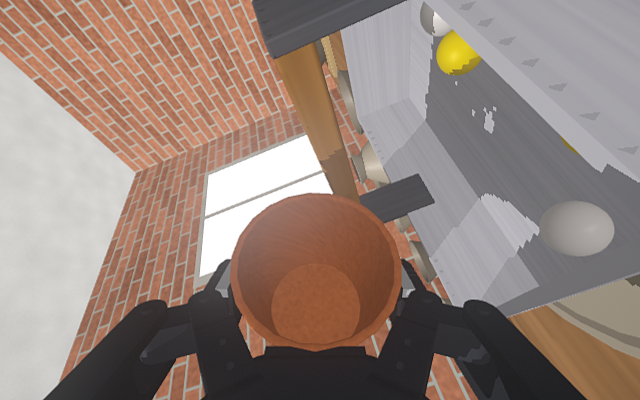

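The cup is empty and the beads are in the tray: two yellow and one white are clear, and the rest are partly hidden. The tray hasn't shifted. Next I go up, turn the cup upright and put it back.

```bash
python3 - <<'E'
from h import *
p,R=pour(PSI,H,107,LP,AL,FL,118)
manip.movel(p+np.array([0,0,45]),rate=120); o=manip.observe(); print(o["time_s"],o["wrist_force"].round(1))
save(snapshot("top"),"top7.png",(190,150,350,270),(800,600));
for th in(80,50,25,0):
   o=step(*pour(PSI,H,th,LP,AL,FL,165),w=55,vmax=200); print(th,round(o["time_s"],2),np.round(o["wrist_force"],1),round(o["grip_width"],1))
p,R=cup_tool(RZ(PSI),CUP,AL,FL)
manip.movel(p+np.array([0,0,165]),rate=200,ori=R)
save(snapshot("top"),"top8.png",(190,150,350,270),(800,600));save(snapshot("wrist"),"wrist8.png")
manip.movel(p+np.array([0,0,15]),rate=150)
o=manip.observe(); print(o["time_s"],o["wrist_force"].round(1),o["tool_pos"]-p)
E
```

```text
18.35 [-0.5  0.8 -1.7]
80 19.04 [-0.6 -0.3 -1.3] 68.3
50 19.72 [-0.6  0.3 -2.6] 67.9
25 20.39 [ 0.8  0.6 -1.9] 68.1
0 21.02 [-0.8 -0.1 -0.7] 68.0
24.1667 [ 0.3 -0.5 -0.7] [2.97285340e-01 1.51818181e-02 1.55564047e+01]
```

View pics/top8.png

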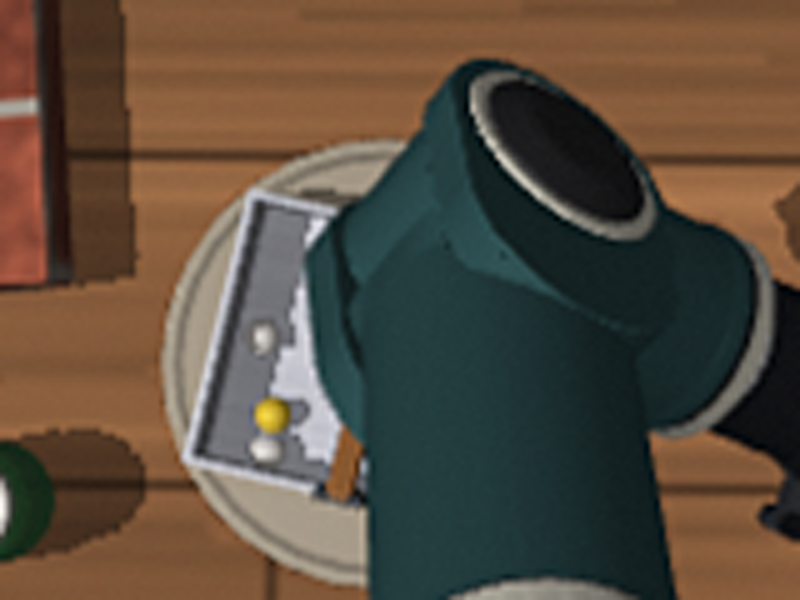

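View pics/wrist8.png

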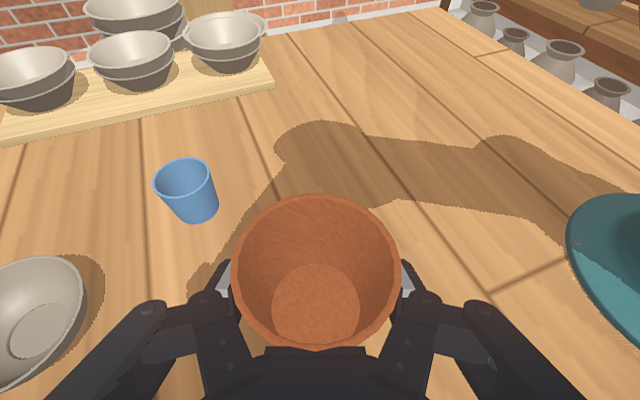

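The cup is empty. The left half of the tray holds white, yellow, white, and the right half had yellow and white, which makes all five. Now I set the cup down.

```bash
python3 - <<'E'
from h import *
p,R=cup_tool(RZ(PSI),CUP,AL,FL)
f0=manip.observe()["wrist_force"][2]
for dz in (3,1.5,0.8,0.2,-0.4):
    manip.movel(p+np.array([0,0,dz]),rate=40); o=manip.observe(); print(dz,o["time_s"],o["wrist_force"].round(1),(o["tool_pos"]-p).round(1))
    if o["wrist_force"][2]-f0>4: break
eoat.gripper_open()
o=manip.observe(); print(o["time_s"],o["grip_width"],o["wrist_force"].round(1))
manip.movel(p-R[:,2]*95,rate=130)
manip.movel(p-R[:,2]*95+np.array([0,0,120]),rate=200)
o=manip.observe(); print(o["time_s"],o["wrist_force"].round(1))
save(snapshot("side"),"side9.png");save(snapshot("wrist"),"wrist9.png")
E
```

```text
3 24.6167 [ 0.3  0.1 -1. ] [-0.1 -0.   2.9]
1.5 24.8667 [ 0.1 -0.9 -1.8] [-0.   0.   1.5]
0.8 25.1167 [ 0.   0.4 -2.1] [-0.   0.   0.8]
0.2 25.3667 [-0.6  1.3  6. ] [-0.  -0.1  0.6]
25.6917 85.54324271551391 [-0.1  0.3  0. ]
27.325 [-0.7  0.6  0.3]
```

View pics/wrist9.png

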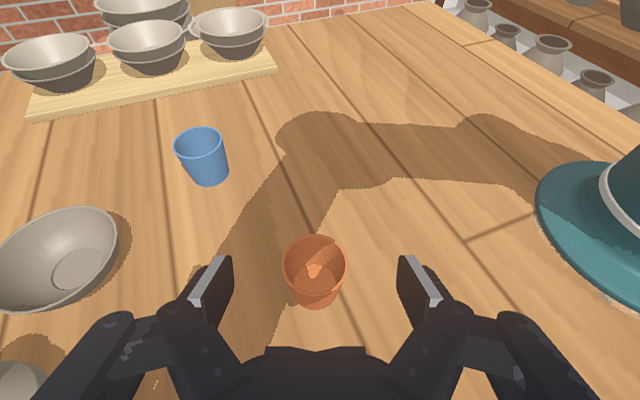

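View pics/side9.png

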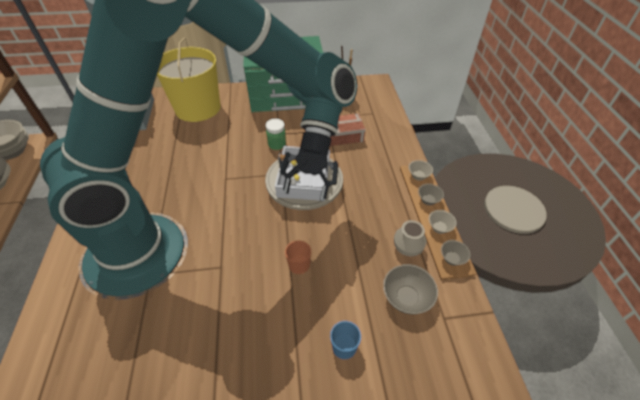

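The cup stands upright and empty at side-view (299,257). Next I move above the bar and look again to refine its pose.

```bash
python3 - <<'E'
from h import *
Rc=np.column_stack([CY,CX,[0,0,-1]])
o=manip.observe(); manip.movel(o["tool_pos"]+[0,0,60],rate=200)
manip.reach(BAR+np.array([0,0,130.]),Rc)
o=manip.observe(); print(o["time_s"],o["tool_pos"])
w=snapshot("wrist");save(w,"wrist10.png")
print([proj(w,BAR+CX*d) for d in(-65,0,65)])
s=snapshot("side");save(s,"side10.png",(240,120,360,210),(800,600))
E
```

```text
29.0333 [503.1995742  190.46133229 259.08124741]
[array([315.49562351, 125.72325119]), array([315.41714272, 193.10708466]), array([315.34916906, 251.46946167])]
```

View pics/wrist10.png

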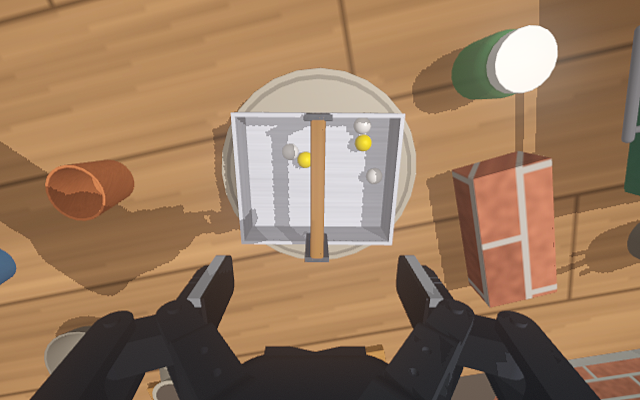

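All five beads are visible in the tray, three on one side of the bar and two on the other. The bar runs vertically in the image from (318,119) to (316,262), so the jaws are aligned with it. I compute its centre from that.

```bash
python3 - <<'E'
from h import *
w=snapshot("wrist");np.set_printoptions(precision=1,suppress=True)
a,b=plane(w,(318,119),137),plane(w,(316.5,261),137); print(a,b,(a+b)/2,np.linalg.norm(a-b),np.degrees(np.arctan2(b[1]-a[1],b[0]-a[0])))
c=[plane(w,u,95) for u in((232,114),(404,114),(392,243),(242,243))];print(np.mean(c,0),[np.linalg.norm(c[i]-c[i-1]).round(1) for i in range(4)])
E
```

```text
[434.5 208.4 137. ] [574.8 176.9 137. ] [504.7 192.6 137. ] 143.7519364805477 -12.63902657291466
[503.2 193.5  95. ] [np.float64(147.4), np.float64(177.4), np.float64(147.1), np.float64(179.0)]
```

```bash
python3 - <<'E'
from h import *
Rc=np.column_stack([CY,CX,[0,0,-1]])
G=np.array([504.,192.,111.])
manip.movel(G+np.array([0,0,60]),rate=150,ori=Rc); manip.movel(G,rate=80)
o=manip.observe(); print(o["time_s"],o["tool_pos"],o["wrist_force"].round(1))
eoat.gripper_close(force=60)
o=manip.observe(); print(o["time_s"],o["grip_width"],o["wrist_force"].round(1))
eoat.gripper_close(force=100); manip.hold(0.2)
o=manip.observe(); print(o["time_s"],o["grip_width"],o["wrist_force"].round(1),o["tool_pos"])
manip.movel(G+np.array([0,0,12]),rate=25); manip.hold(.2)
o=manip.observe(); print(o["time_s"],o["grip_width"],o["wrist_force"].round(1),o["wrist_torque"].round(2))
save(snapshot("side"),"side11.png",(240,100,380,205),(800,600));save(snapshot("wrist"),"wrist11.png")
E
```

```text
30.825 [504.22756849 192.10453246 111.3780105 ] [-0.1 -0.4 -0.3]
31.4833 13.349333213990295 [-2.8 -0.7  5.4]
31.9 12.286384114080814 [-3.1 -0.6  6.9] [504.11808684 192.08250064 111.32526902]
32.7333 12.26307132132767 [ 0.4 -0.1 -4.9] [0.02 0.04 0.02]
```

View pics/side11.png

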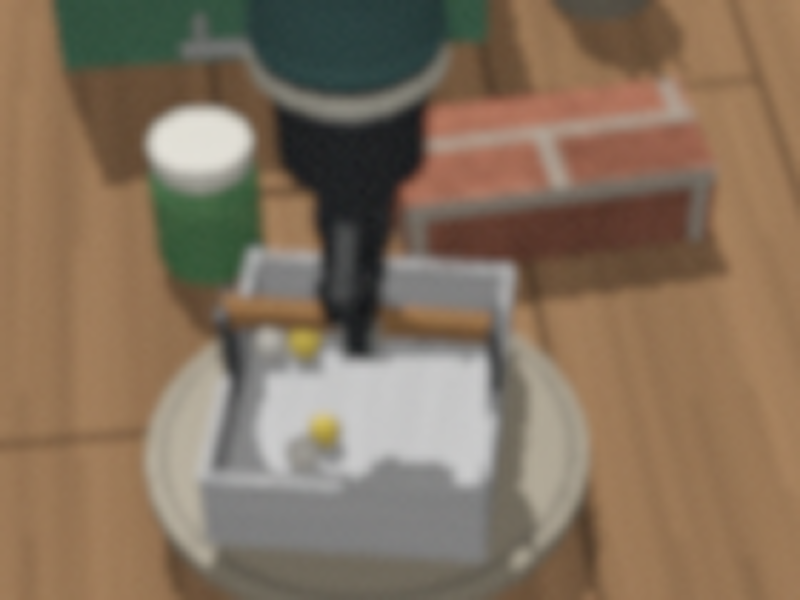

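View pics/wrist11.png

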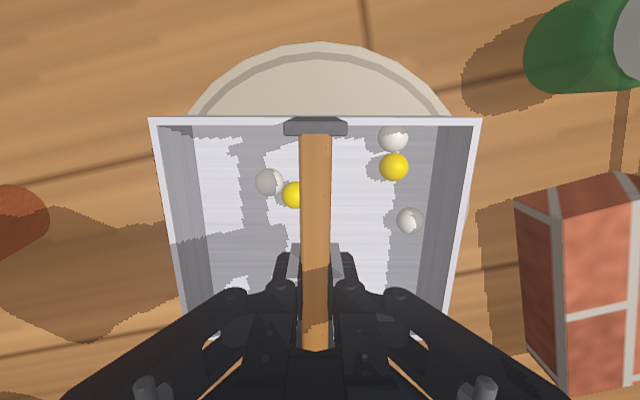

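The grip is firm (about 5 N of load, no moment), the tray is level and all five beads are in view. I lift it the rest of the way.

```bash
python3 - <<'E'
from h import *
G=np.array([504.,192.,111.])
manip.movel(G+np.array([0,0,100]),rate=40); manip.hold(1.0)
o=manip.observe(); print(o["time_s"],o["tool_pos"],o["grip_width"],o["wrist_force"].round(1),o["wrist_torque"].round(2),np.abs(o["qd"]).max(),o["eef_rot"].round(3).tolist())
save(snapshot("side"),"side12.png");save(snapshot("wrist"),"wrist12.png")
manip.hold(1.0);save(snapshot("wrist"),"wrist13.png")
a,b=(cv2.imread(f"pics/wrist1{i}.png").astype(int) for i in(2,3)); print(np.abs(a-b).max(2).__gt__(30).sum())
E
```

```text
36.1833 [504.01539138 191.98236143 211.00083011] 11.901316181300345 [ 0.2 -0.  -6.2] [-0.01 -0.03 -0.01] 0.12972365276915646 [[0.211, 0.977, 0.0], [0.977, -0.211, -0.0], [-0.0, 0.0, -1.0]]
96
```

View pics/side12.png

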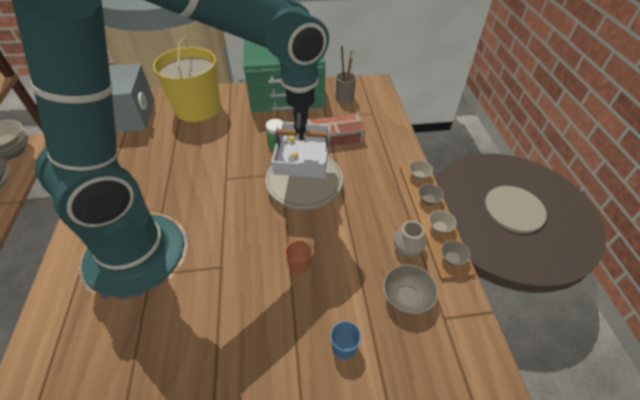

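View pics/wrist13.png

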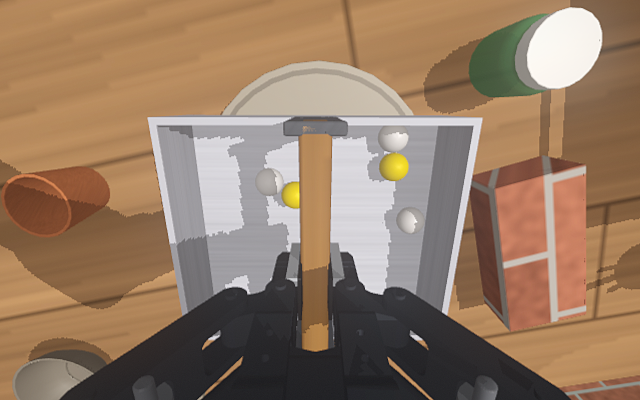

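The tray sits in the jaws exactly as it did at 12 mm, so it hasn't slipped or tilted, and all five beads are in it. The cup is upright and the bystanders haven't moved. I'm handing in.

```bash
python3 - <<'E'
from h import *
o=manip.observe(); print(o["time_s"],o["grip_width"],o["wrist_force"].round(1))
print(manip.sign_off())
E
```

```text
37.3333 11.906415793229458 [-0.5  0.4 -5.5]
the job is handed in; nothing more can be done
None
```

The job is done and was handed in at 37.3 s. I poured all five beads into the carrier on the wheel and stood the empty cup upright about where it was. Then I gripped the carrier by the middle of its bar, lifted it 100 mm straight up, and I'm still holding it there.

**Last checks:**
- **Beads:** all five are visible in the tray (three on one side of the bar, two on the other).
- **Carrier:** it sits in the jaws exactly as it did early in the lift, so it looks level, and two pictures a second apart barely differ. It weighs about 5–6 N in the grip with almost no moment on the wrist.
- **Other things:** the cup is upright and empty, and the bystanders look unmoved in the pictures.

**Off-nominal readings:**
- **Upward force while pouring:** the wrist read about 4 N upward, likely a light touch on the tray. It went away when I rose, and the tray had not shifted.
- **Grip width:** it reads 11.9 mm on the 14 mm bar at 100 N, down from 12.3 mm early in the lift. I took this as compression of the pads, since nothing slipped.

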